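Clamp a glued pen box with the one-hand bar clamp

ROBOT

A 6-joint arm with a two-finger parallel gripper is mounted at the origin on the work surface. World frame = base frame: x ahead of the robot, y to its left, z up, the work surface at z = 0. Lengths are in m, angles in rad, forces in N, time in s.
With the tool pointing down it reaches from about 0.2 to 0.875 m from the base axis. Payload 3.4 kg.
Tool frame: the origin (TCP) lies midway between the tips of the shut fingers; the grasp point (between the pads) lies 19 mm behind it; z points along the fingers, y is the line along which they close (so a half turn about z gives the same grasp; the last joint's range is limited). The gripper opens to 94 mm and grips with 3 to 60 N. Pads are 16 mm wide; open, the fingers measure 119 mm over their backs; the gripper's body (75 mm by 177 mm) begins 78 mm behind the grasp point.
Start: joints at [-0.121, 0.276, 1.505, -0, 1.361, -0.121], TCP at [0.575, -0, 0.168] pointing down, gripper open.
Joint ranges: [-2.89, 2.89], [-0.75, 2.08], [0.22, 2.7], [-1.18, 4.32], [0.11, 2.71], [-2.7, 2.7]. Speed limits (rad/s): [2.57, 2.57, 3.14, 3.14, 3.14, 3.14].

INTERFACE

Orientations are given as a rotation vector (axis times angle).
In Python, from plant import get_state, cams, workorder gives the robot as it stands.
- The arm moves only by the tool move_arm, never from a script. Its arguments are lists of equal length, an entry for each row: "travel": the shift along the tool's x, y, z in m, a list of three; "turn": the turn about the tool's z in rad; "gripper": the gripper's target within -1 to 1 (shut at 1, half-way at 0, fully open at -1). In form: {"travel": [[dx, dy, dz], ...], "turn": [turn, ...], "gripper": [gripper, ...]}. A call has 1 to 12 rows; each row is the pose to reach, as a shift and turn from the pose commanded when the call began, along the tool's axes at that moment; what a row does not reach only later rows make up. A row lasts 1/12 s, in which the tool goes at most 41.7 mm and 7.16 degrees, less where a joint would pass 70% of its speed; a pose out of reach is approached as far as the arm can. A call with a gripper value outside its range is refused whole. The fingers move at their own pace and stop on an object; the grip force is fixed at half the most. Time passes only in rows, so rows that repeat a pose let the fingers close. It gives the time, the measured TCP pose, the force, the opening and the grip force at its end, in the units of the state.
- get_state(): the state, without advancing time (a new reading comes with each control period).
- cams.read_camera(name): name is "scene" or "side" or "wrist"; returns (picture, depth): 480x640x3 uint8, blue, green, red; 480x640 float32, m along the optical axis (not along the pixel's ray), 0 where there is no reading.
- cams.camera_info(name): a dict with "vertical_fov" (degrees; the focal length in pixels is half the picture's height over the tangent of half this angle, whatever the lens; pixels are square), "cx", "cy" (the principal point, pixels), "distortion" ([k1, k2, p1, p2, k3] as OpenCV has them; the pictures are not rectified), "camera_from_world" (4x4, takes a point from world to camera coordinates). Camera axes: x right, y up, looking along -z (the intrinsics and any distortion apply to the point x, -y, -z); pixel columns grow to the right and rows downward; lengths in m; the calibration is good to about 2 mm. A picture is of the moment at which its call begins: read the wrist's pose just before it. camera_info takes no time and is no camera call; for the wrist camera it gives the pose at the moment of the call.
- workorder.hand_in(): hands the job in; it is judged then, once.
The state is a dict: "time": time; "joint_positions": joint angles; "qd": joint speeds; "joint_efforts": joint torques, N m; "eef_pos": TCP position; "tool_rot": TCP orientation; "ft_force": force on the tool from outside, world axes, zero at the start; "moment": the same for the moment, N m; "opening": finger opening in m; "finger_force": force on a finger pad.
Only numpy, scipy, OpenCV 4.12 (cv2) and the standard library are available. Lean on these libraries where they do the work, as an engineer would, in place of code of your own. Each camera call takes 0.05 s, during which the arm holds its last target. There are 200 camera calls.

TASK

Stand the freshly glued plywood pen box upright on the bench, squarely between the jaws of the one-hand bar clamp and let go of it. Then pump the clamp's trigger against its handle until the far jaw has come up and both pads press firmly on the box - bring the jaw up with the trigger only, never by pushing it, and squeeze lightly so that the thin walls are not crushed. Finish while still squeezing the trigger, the box held in the clamp; leave the other things on the bench alone.

Things in the scene. Friction and masses are not known exactly. Their poses are not given: they have to be found in the camera images.
- clamp: loose black-and-orange one-hand ratchet bar clamp, about 0.8 kg, lying flat, 28 mm thick. Origin: on the bench under the bar, in the head. +y: along the bar, head to far jaw; +x: the way both jaws stick out (to 86 mm); -x: the way the handle sticks out; z up. Head housing: x -25 to 37, y -50 to 6 mm. Bar 16 mm wide, z 10 to 16 mm; its tail reaches y = -104 mm, up to 56 mm more as the jaw closes
- squeeze (a point): squeeze point at clamp (-45, -26, 13) mm: fingers closing along the clamp's y, centred here, straddle handle and trigger. There the back of the handle is at -20 mm (in clamp y, from this point), the front of the trigger at +31 mm let go, +12 mm fully squeezed. The handle, fixed to the head, is 22 mm thick (clamp y -46 to -24), top 27 mm up, x -25 to -120 mm
- trigger: orange trigger on the +y side of the handle, 10 mm thick, z 3 to 23 mm, along its own -x 25 to 110 mm from its origin, the pivot at clamp (34, -19, 13) mm. A light spring (2 to 5 N at the squeeze point) swings it out 0.24 rad; let it out fully (0.4 s) before each squeeze. With the jaw on the work it stalls short of the handle; the jaw then presses 1.8 times the squeeze beyond 5 N
- far_jaw: far jaw, with the bar. Origin: centre of its orange pad's face (45 mm along x, 24 mm high). It starts 84 to 100 mm from the near pad's face and ratchets nearer along the clamp's -y, two notches (9 mm) a full squeeze; when the trigger is let out a pawl holds it (it slips back less than one notch, 4.5 mm). Sliding resistance about 4 N
- near_pad: orange rubber pad of the near jaw on the head; it gives about 2 mm under 50 N. Origin at the centre of its face, clamp (57.5, 12, 13) mm; 45 mm along x, 24 mm high, looking along the clamp's +y
- pen_box: loose open-topped square box of 4 mm plywood with dark finger joints, 60 x 60 mm, 80 mm tall, about 0.12 kg. Origin: centre of its underside; z up; x and y square to its sides. Its walls are crushed when a pad presses with more than 100 N; 15 N on each pad is firm enough
- glue: bystander: white glue bottle with blue band and orange nozzle, 58 mm across, 174 mm tall; origin at the centre of its foot
- gouge: bystander: turning gouge lying flat, dark wooden handle and steel blade along its x, 255 mm long, up to 28 mm thick; origin under the ferrule
- try_square: bystander: try square lying flat, wooden stock 18 x 100 mm, steel blade 120 x 28 mm to its +x; origin under the stock
Not all that is in view belongs to the job. Of the things that look like the pen_box, take the one that is farthest to the robot's right at the start.

How it is judged:
By the outcome, as a careful person would: the job done as asked, in the order asked, and still so for the second after the job is handed in, while the arm keeps its last pose, push and grip.
It also fails if it takes over 58 s, if anything falls off the work surface, if the arm or the gripper's body presses on something with over 40 N, if the wrist force passes 120 N, or if a joint passes its speed limit or range.

## Working session

There is one attempt and no reset: what is moved stays moved. The work goes in short steps, Python scripts to look and compute and a tool call to move; the robot and the scene stay as the last step left them, time stands still between calls to the robot, and variables do not carry over. Pictures are saved under pics/ and viewed, at most 10 in all, crops included, and the job is handed in when it is done.

Besides the shell and the picture viewer there is one more tool, called after "Emit:" as name(argument=value, ...) on one line, values as JSON. move_arm: Moves the arm, as the interface text tells. Its arguments: {"type":"object","properties":{"travel":{"type":"array","items":{"type":"array","items":{"type":"number"}}},"turn":{"type":"array","items":{"type":"number"}},"gripper":{"type":"array","items":{"type":"number"}}},"required":["travel","turn","gripper"]}

```bash
mkdir -p pics; cat > h.py <<'E'
import numpy as np, cv2
from plant import get_state, cams, workorder
def shot(n,f=None):
    info=cams.camera_info(n); im,d=cams.read_camera(n)
    if f: cv2.imwrite('pics/'+f,im)
    np.savez('last_%s.npz'%n,im=im,d=d,fov=info['vertical_fov'],cx=info['cx'],cy=info['cy'],k=np.array(info['distortion']),T=np.array(info['camera_from_world']))
    return im,d
class V:
    def __init__(s,n):
        z=np.load('last_%s.npz'%n); s.im=z['im'];s.d=z['d'];s.T=z['T'];s.k=z['k'].astype(float)
        f=240/np.tan(np.radians(float(z['fov']))/2); s.K=np.array([[f,0,float(z['cx'])],[0,f,float(z['cy'])],[0,0,1]])
    def ray(s,uv):
        uv=np.array(uv,float).reshape(-1,1,2); p=cv2.undistortPoints(uv,s.K,s.k).reshape(-1,2)
        r=np.c_[p[:,0],-p[:,1],-np.ones(len(p))]; R=s.T[:3,:3]; return -R.T@s.T[:3,3], r@R
    def atz(s,uv,z):
        c,r=s.ray(uv); return c+r*((z-c[2])/r[:,2])[:,None]
    def dep(s,uv):
        c,r=s.ray(uv); d=np.array([s.d[int(round(v)),int(round(u))] for u,v in np.array(uv).reshape(-1,2)]); return c+r*d[:,None]
    def cloud(s):
        u,v=np.meshgrid(np.arange(640),np.arange(480)); c,r=s.ray(np.c_[u.ravel(),v.ravel()]); return (c+r*s.d.ravel()[:,None]).reshape(480,640,3)
    def proj(s,P):
        q=np.atleast_2d(P)@s.T[:3,:3].T+s.T[:3,3]; q=q*[1,-1,-1]
        return cv2.projectPoints(q,np.zeros(3),np.zeros(3),s.K,s.k)[0].reshape(-1,2)
E
python3 - <<'E'
from h import *
print(get_state())
a,_=shot('scene','s0.png'); b,_=shot('side','d0.png')
for n in('scene','side'):
    v=V(n); print(n,v.K[0,0],v.k,v.ray([[320,240]]))
E
```

```text
{'time': 0.0, 'joint_positions': array([-1.20987016e-01,  2.76588267e-01,  1.50609008e+00, -4.47081303e-05,
        1.36070222e+00, -1.20992191e-01]), 'qd': array([-0.00118714,  0.00097067,  0.00042813,  0.00015727,  0.00131558,
        0.00063857]), 'joint_efforts': array([ 1.66144628e-04, -4.04588020e+01, -2.37234324e+01,  7.02253589e-02,
        3.46444664e-02, -1.77189750e-04]), 'eef_pos': array([5.74377788e-01, 5.88982739e-05, 1.67525802e-01]), 'tool_rot': array([-2.22044871e+00, -2.22048099e+00,  1.78494697e-03]), 'ft_force': array([-0.78184453,  0.53808632,  0.39129969]), 'moment': array([-0.02075341, -0.01523944,  0.03462411]), 'finger_force': 0.0, 'opening': 0.09394900938376716}
scene 515.5287923609109 [-0.05803433  0.          0.          0.          0.        ] (array([ 0.81218627, -0.47209356,  0.98194998]), array([[-0.29088702,  0.4864363 , -0.82391821]]))
side 508.1629479242638 [-0.0416869  0.         0.         0.         0.       ] (array([0.24606088, 0.89355839, 0.69021142]), array([[ 0.23120721, -0.74937715, -0.62082207]]))
```

View pics/s0.png

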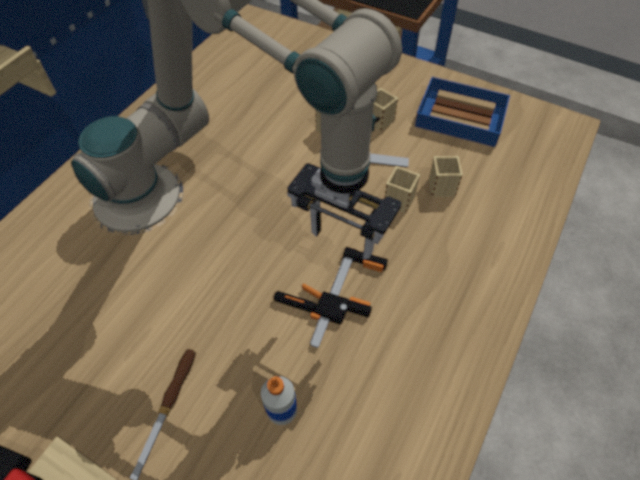

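View pics/d0.png

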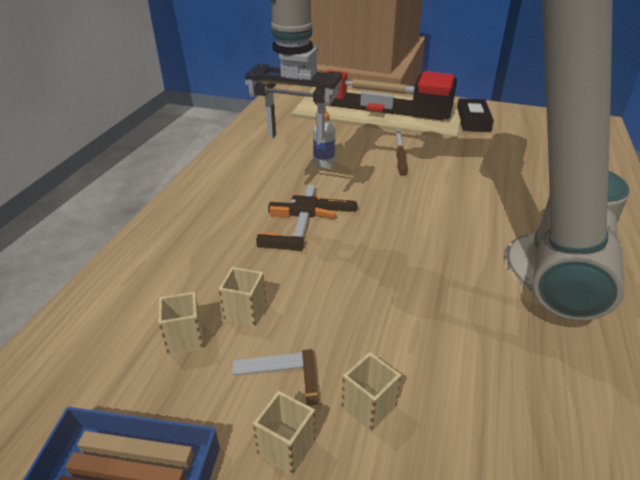

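The side view shows four candidate boxes, at rim pixels (180,303), (243,282), (285,415) and (371,375). The robot's right is −y, so the box with the smallest y is the one. I'll measure all four, and the clamp, from the pictures.

```bash
python3 - <<'E'
from h import *
np.set_printoptions(precision=4,suppress=True)
v=V('side'); s=V('scene')
P=v.cloud()
for nm,c in dict(A=(180,303),B=(243,282),C=(285,415),D=(371,375)).items():
    u,w=c; Q=P[w-35:w+40,u-40:u+40].reshape(-1,3); Q=Q[(Q[:,2]>.07)&(Q[:,2]<.09)]
    r=cv2.minAreaRect((Q[:,:2]*1000).astype(np.float32)); print(nm,r,np.median(Q[:,2]),len(Q))
cr=cv2.resize(v.im[170:360,140:370],None,fx=3.4,fy=3.1,interpolation=cv2.INTER_CUBIC); cv2.imwrite('pics/c1.png',cr)
cr=cv2.resize(s.im[150:360,260:480],None,fx=3.6,fy=2.85,interpolation=cv2.INTER_CUBIC); 
cr=cv2.resize(s.im[150:360,260:480],(628,600),interpolation=cv2.INTER_CUBIC); cv2.imwrite('pics/c2.png',cr)
E
```

```text
A ((630.8552856445312, 384.94720458984375), (101.44971466064453, 63.68375015258789), 30.331480026245117) 0.07722455017517499 548
B ((573.6697387695312, 305.85845947265625), (62.74275588989258, 63.63849639892578), 2.048957586288452) 0.07703168058451149 511
C ((408.3206787109375, 535.8711547851562), (61.92265319824219, 61.542049407958984), 76.24905395507812) 0.07809225895128902 882
D ((308.76263427734375, 435.6069641113281), (62.575775146484375, 62.10233688354492), 62.49005126953125) 0.07805132552334082 785
```

View pics/c1.png

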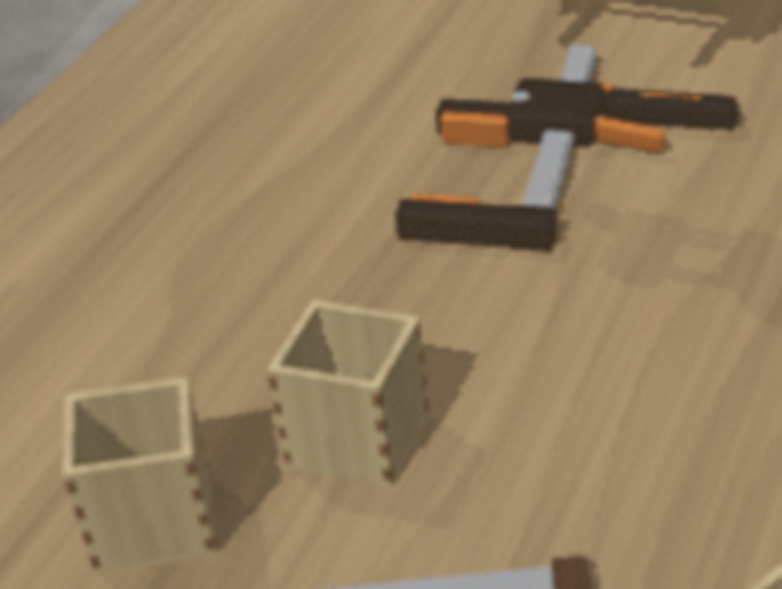

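View pics/c2.png

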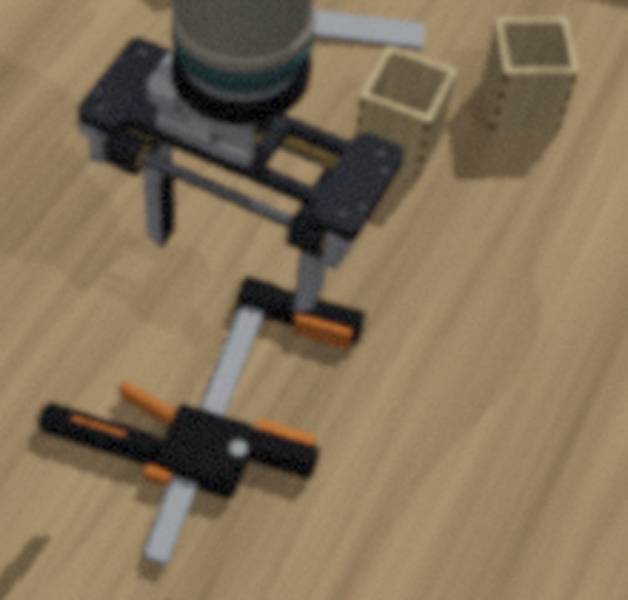

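The candidates are A (180,303), B (243,282), C (285,415) and D (371,375). In the crop A and B are standing next to each other, and B has the smallest y, so B should be the target. I'll separate A from B, and get a rough clamp pose.

```bash
python3 - <<'E'
from h import *
np.set_printoptions(precision=4,suppress=True)
v=V('side'); P=v.cloud()
Q=P[285:345,150:212].reshape(-1,3); Q=Q[(Q[:,2]>.07)&(Q[:,2]<.09)&(Q[:,1]>.31)]
print('A',cv2.minAreaRect((Q[:,:2]*1000).astype(np.float32)))
f=lambda x,y:(140+x/3.4,170+y/3.1)
# tops: bar tail end centre, bar at head, bar at jaw (z .016); jaw corners z .028; handle end top z .027
n=['bar tail','bar@head+y','bar@farjaw','jaw out outer top','jaw inner outer top','handle end top','nearjaw end top']
uv=[f(581,48),f(560,132),f(540,200),f(399,210),f(556,212),f(737,103),f(440,103)]
z=[.016,.016,.016,.028,.028,.027,.028]
for a,b,c in zip(n,uv,z): print(a,v.atz([b],c)[0],v.dep([b])[0])
s=V('scene'); g=lambda x,y:(260+x*220/628,150+y*210/600)
for a,b,c in [('bar tail',g(158,556),.016),('bar@head',g(215,405),.016),('bar@farjaw',g(250,308),.016),('handle end',g(45,415),.027),('nearjaw tip',g(315,455),.028),('jaw tip',g(362,318),.028)]: print(a,s.atz([b],c)[0],s.dep([b])[0])
w=cams.camera_info('wrist'); T=np.array(w['camera_from_world']); print(-T[:3,:3].T@T[:3,3], T[2,:3], T[0,:3], w['vertical_fov'])
E
```

```text
A ((648.9202880859375, 395.516845703125), (59.589691162109375, 63.68375015258789), 30.331480026245117)
bar tail [ 0.5825 -0.1218  0.016 ] [ 0.5831 -0.1235  0.0149]
bar@head+y [ 0.5605 -0.007   0.016 ] [ 0.5604 -0.007   0.016 ]
bar@farjaw [0.5467 0.0747 0.016 ] [0.5465 0.0753 0.0164]
jaw out outer top [0.6215 0.1252 0.028 ] [0.6225 0.1231 0.0262]
jaw inner outer top [0.5275 0.099  0.028 ] [ 0.5403  0.0629 -0.0021]
handle end top [ 0.4517 -0.063   0.027 ] [ 0.4603 -0.1031 -0.0008]
nearjaw end top [ 0.6448 -0.0028  0.028 ] [ 0.6472 -0.0083  0.0239]
bar tail [ 0.5889 -0.1267  0.016 ] [ 0.5893 -0.1274  0.0177]
bar@head [ 0.5659 -0.002   0.016 ] [ 0.5655 -0.0013  0.0146]
bar@farjaw [0.5484 0.0864 0.016 ] [0.5487 0.0858 0.017 ]
handle end [ 0.4637 -0.0757  0.027 ] [ 0.4619 -0.0736  0.022 ]
nearjaw tip [ 0.6515 -0.0085  0.028 ] [ 0.6515 -0.0085  0.0279]
jaw tip [0.6308 0.1132 0.028 ] [0.6293 0.1179 0.0203]
[0.5757 0.0825 0.3844] [0.0011 0.2808 0.9598] [ 1.      0.0004 -0.0013] 69.87602890085267
```

B is the target: y = 0.306 m against 0.396 (A), 0.436 (D) and 0.536 (C). The clamp is at about (0.567, −0.022) with a yaw of about 10°. Next is a wrist look at it.

```bash
python3 - <<'E'
from h import *
im,d=shot('wrist')
cv2.imwrite('pics/w0.png',cv2.resize(im,(800,600),interpolation=cv2.INTER_CUBIC))
E
```

```text
(no output)
```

View pics/w0.png

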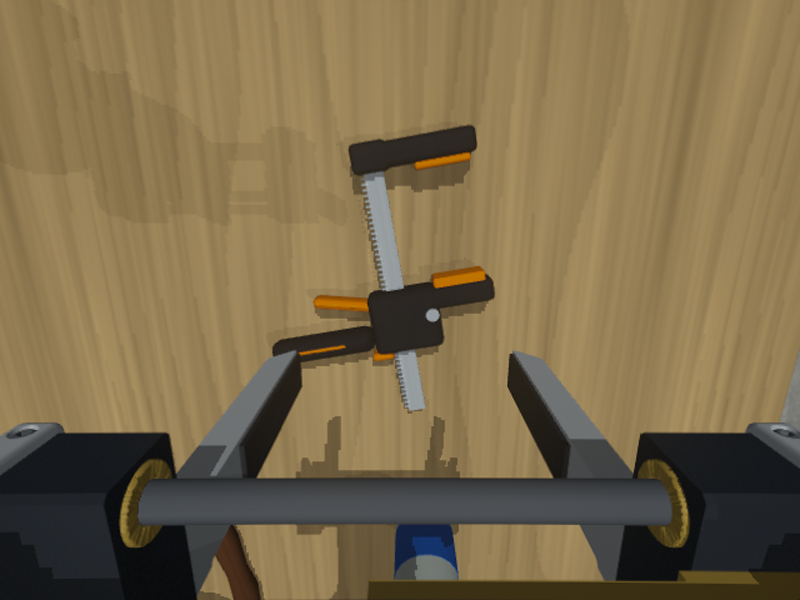

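The wrist view shows the clamp clearly (800-px picture): the head's rear corners at (379,353) and (443,345), the bar tail at (406,411)–(424,408), the near pad face at (433,277)–(484,268), and the far pad face at (416,168)–(470,160). The trigger is out, with its tip at (315,303), and the handle end is at (274,350). I'll fit the pose from these.

```bash
python3 - <<'E'
from h import *
from scipy.optimize import least_squares
np.set_printoptions(precision=4,suppress=True)
w=V('wrist')
px=np.array([(379,353),(443,345),(406,411),(424,408),(433,277),(484,268),(416,168),(470,160)])/1.25
M=np.array([(-25,-50,28),(37,-50,28),(-8,-104,16),(8,-104,16),(35,12,25),(80,12,25),(35,12,25),(80,12,25)])/1000.
def W(p,M=M):
    m=M.copy(); m[6:8,1]+=p[3]; m[2:4,1]-=0.092-0.092
    c,s=np.cos(p[2]),np.sin(p[2]); return np.c_[p[0]+c*m[:,0]-s*m[:,1],p[1]+s*m[:,0]+c*m[:,1],m[:,2]]
r=least_squares(lambda p:(w.proj(W(p))-px).ravel(),[.567,-.022,.18,.092])
print(r.x,np.degrees(r.x[2])); print(r.fun.reshape(-1,2))
# check trigger, handle end; depth of head top
print(w.dep([(405/1.25,320/1.25),(320/1.25,345/1.25),(460/1.25,135/1.25)]))
p=r.x
c,s=np.cos(p[2]),np.sin(p[2]); T=lambda x,y:(p[0]+c*x-s*y,p[1]+s*x+c*y)
print('squeeze',T(-.045,-.026),'box ctr touching near +2mm',T(.0575,.012+.032),T(.0575,.012+p[3]/2))
print('proj trig tip/handle',w.proj(np.array([[*T(-.120,-.035),.027]]))*1.25)
# box B rim refine from side
v=V('side');P=v.cloud();Q=P[255:330,215:275].reshape(-1,3);Q=Q[(Q[:,2]>.074)&(Q[:,2]<.085)];print(cv2.minAreaRect((Q[:,:2]*1000).astype(np.float32)),Q.min(0),Q.max(0))
f=lambda x,y:(140+x/3.4,170+y/3.1)
c=v.atz([f(316,300),f(418,320),f(376,388),f(270,370)],.08);print(c,c.mean(0),np.linalg.norm(np.roll(c,-1,0)-c,axis=1))
E
```

```text
[ 0.5671 -0.0168  0.1757  0.0916] 10.064468831670728
[[-1.3052  4.6129]
 [ 2.2491  2.0346]
 [ 0.335  -6.8324]
 [-0.8451 -6.5251]
 [-0.4125  2.4689]
 [ 0.611   2.4579]
 [-1.1582  1.0658]
 [ 0.5409 -0.9339]]
[[ 0.576  -0.034   0.0276]
 [ 0.5003 -0.0576  0.027 ]
 [ 0.6185  0.1166  0.0265]]
squeeze (np.float64(0.5273397634831879), np.float64(-0.050247469527417855)) box ctr touching near +2mm (np.float64(0.6160295353570121), np.float64(0.03658785948657865)) (np.float64(0.6136161438780005), np.float64(0.05018539732009617))
proj trig tip/handle [[270.4585 360.1936]]
((573.6748657226562, 305.71551513671875), (62.74275588989258, 62.75542449951172), 2.048957586288452) [0.5415 0.2738 0.074 ] [0.6046 0.3374 0.0822]
[[0.6014 0.2775 0.08  ]
 [0.5428 0.2779 0.08  ]
 [0.5419 0.3355 0.08  ]
 [0.5989 0.3381 0.08  ]] [0.5713 0.3072 0.08  ] [0.0586 0.0577 0.0571 0.0607]
```

```bash
cat > clampfit.py <<'E'
from h import *
from scipy.optimize import least_squares
np.set_printoptions(precision=4,suppress=True)
w=V('wrist')
px=np.array([(379,353),(443,345),(406,411),(424,408),(433,277),(484,268),(416,168),(470,160),(274,350)])/1.25
M=np.array([(-25,-50,28),(37,-50,28),(-8,-104,16),(8,-104,16),(35,12,25),(80,12,25),(35,12,25),(80,12,25),(-120,-35,20)])/1000.
def W(p):
    m=M.copy(); m[6:8,1]+=p[3]; m[2:4,1]+=p[4]
    c,s=np.cos(p[2]),np.sin(p[2]); return np.c_[p[0]+c*m[:,0]-s*m[:,1],p[1]+s*m[:,0]+c*m[:,1],m[:,2]]
r=least_squares(lambda p:(w.proj(W(p))-px).ravel(),[.567,-.022,.18,.092,0],loss='soft_l1')
print(r.x,np.degrees(r.x[2])); print((w.proj(W(r.x))-px).T)
p=r.x
c,s=np.cos(p[2]),np.sin(p[2]); T=lambda x,y:np.array((p[0]+c*x-s*y,p[1]+s*x+c*y))
print('squeeze',T(-.045,-.026),'box ctr mid',T(.0575,.012+p[3]/2), 'near',T(.0575,.044))
E
python3 clampfit.py
```

```text
[ 0.5666 -0.0131  0.1643  0.0885 -0.0126] 9.413236915078897
[[-2.3762  1.4158  0.6187 -0.6148 -0.6533  0.5335  0.073   1.8616 -2.3693]
 [ 1.3823 -0.6617 -0.2369  0.2291 -0.5922 -0.1741  0.6354 -0.8314  1.6402]]
squeeze [ 0.5264 -0.0461] box ctr mid [0.6141 0.0518] near [0.6161 0.0397]
```

Clamp fit: origin (0.566, −0.014), yaw about 9.7°, pad gap about 89–91 mm. Residuals are under 2.5 px, and the gap falls within the stated 84–100 mm. I'll move above box B and check it from near.

Emit:
move_arm(travel=[[0.02,0,0],[0.055,0,0],[0.09,0,0],[0.125,-0.001,0],[0.16,-0.001,0],[0.195,-0.001,0],[0.23,-0.001,0],[0.265,-0.002,0],[0.29,-0.002,0],[0.306,-0.002,0],[0.306,-0.002,0],[0.306,-0.002,0]], turn=[0,0,0,0,0,0,-0.025,-0.025,-0.025,-0.025,-0.025,-0.025], gripper=[-1,-1,-1,-1,-1,-1,-1,-1,-1,-1,-1,-1])

```text
time: 1.15
eef_pos: [0.5728, 0.3055, 0.1678]
tool_rot: [2.192, 2.25, -0.003]
ft_force: [1.0, -0.4, -0.3]
opening: 0.0942
finger_force: 0.0
```

```bash
python3 - <<'E'
from h import *
im,d=shot('wrist')
cv2.imwrite('pics/w1.png',cv2.resize(im,(800,600),interpolation=cv2.INTER_CUBIC))
E
```

```text
(no output)
```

View pics/w1.png

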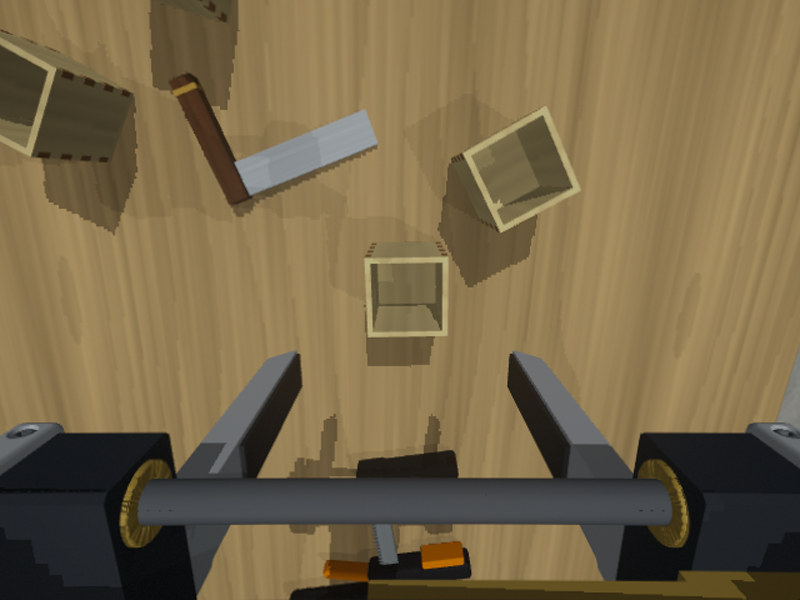

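The target box's rim corners are at (365,258), (448,258), (447,335) and (367,337), and it stands between the fingers. The neighbouring box, at (515,170), is clear.

```bash
python3 - <<'E'
from h import *
np.set_printoptions(precision=4,suppress=True)
v=V('wrist');c=v.atz(np.array([(365,258),(448,258),(447,335.5),(367,336.5)])/1.25,.08)
print(c,c.mean(0),np.linalg.norm(np.roll(c,-1,0)-c,axis=1)); print(get_state()['eef_pos'])
# glue position
P=V('side'); print('glue foot',P.atz([(326,166)],0))
E
```

```text
[[0.5449 0.3343 0.08  ]
 [0.6043 0.3359 0.08  ]
 [0.6068 0.277  0.08  ]
 [0.5465 0.2746 0.08  ]] [0.5756 0.3054 0.08  ] [0.0594 0.0589 0.0603 0.0597]
[0.5729 0.3047 0.168 ]
glue foot [[ 0.5817 -0.251   0.    ]]
```

Emit:
move_arm(travel=[[0,0.002,0.015],[0,0.002,0.04],[0,0.002,0.065],[0,0.002,0.09],[0,0.002,0.11],[0,0.002,0.122],[0,0.002,0.127],[0,0.002,0.127],[0,0.002,0.127],[0,0.002,0.127],[0,0.002,0.127],[0,0.002,0.127]], turn=[-0.009,-0.009,-0.009,-0.009,-0.009,-0.009,-0.009,-0.009,-0.009,-0.009,-0.009,-0.009], gripper=[-1,-1,-1,-1,-1,-1,-1,-1,1,1,1,1])

```text
time: 2.2
eef_pos: [0.5758, 0.3062, 0.0426]
tool_rot: [2.183, 2.258, 0.003]
ft_force: [-0.2, -0.2, -0.8]
opening: 0.0708
finger_force: 0.0
```

Emit:
move_arm(travel=[[0,0,0],[0,0,0],[0,0,-0.005],[0,0,-0.015],[0,0,-0.03],[0,0,-0.05],[0,0,-0.065],[0,0,-0.07],[0,0,-0.07]], turn=[0,0,0,0,0,0,0,0,0], gripper=[1,1,1,1,1,1,1,1,1])

```text
time: 2.95
eef_pos: [0.5763, 0.3066, 0.1137]
tool_rot: [2.182, 2.258, 0.006]
ft_force: [0.2, -0.3, 0.2]
opening: 0.0584
finger_force: 30.0
```

Box gripped. I'll carry it over the clamp, with its underside at about 70 mm, and turn it to the clamp's yaw.

Emit:
move_arm(travel=[[-0.015,0.002,0],[-0.045,0.005,0],[-0.08,0.01,0],[-0.115,0.014,0],[-0.15,0.018,0],[-0.185,0.022,0],[-0.215,0.026,0],[-0.24,0.03,0],[-0.257,0.03,0],[-0.264,0.03,0],[-0.264,0.03,0],[-0.264,0.03,0]], turn=[0,-0.02,-0.04,-0.06,-0.08,-0.1,-0.12,-0.135,-0.135,-0.135,-0.135,-0.135], gripper=[1,1,1,1,1,1,1,1,1,1,1,1])

```text
time: 3.95
eef_pos: [0.6132, 0.0432, 0.1106]
tool_rot: [-2.026, -2.399, 0.001]
ft_force: [0.3, 0.3, -0.6]
opening: 0.0581
finger_force: 30.0
```

Emit:
move_arm(travel=[[0,0,0.01],[0,0,0.025],[0,0,0.04],[0,0,0.05],[0,0,0.055],[0,0,0.055],[0,0,0.055]], turn=[0,0,0,0,0,0,0], gripper=[1,1,1,1,1,1,1])

```text
time: 4.53
eef_pos: [0.614, 0.0438, 0.0563]
tool_rot: [-2.025, -2.402, -0.0]
ft_force: [0.6, 0.2, -1.4]
opening: 0.0582
finger_force: 30.0
```

```bash
python3 - <<'E'
from h import *
im,d=shot('wrist'); s,_=shot('scene')
a=cv2.resize(im,(800,600))[150:600,200:600]; b=cv2.resize(s[200:350,270:400],(390,450),interpolation=cv2.INTER_CUBIC)
cv2.imwrite('pics/m1.png',np.hstack([a,b])); print(get_state()['eef_pos'])
E
```

```text
[0.61472839 0.04346202 0.05712022]
```

View pics/m1.png

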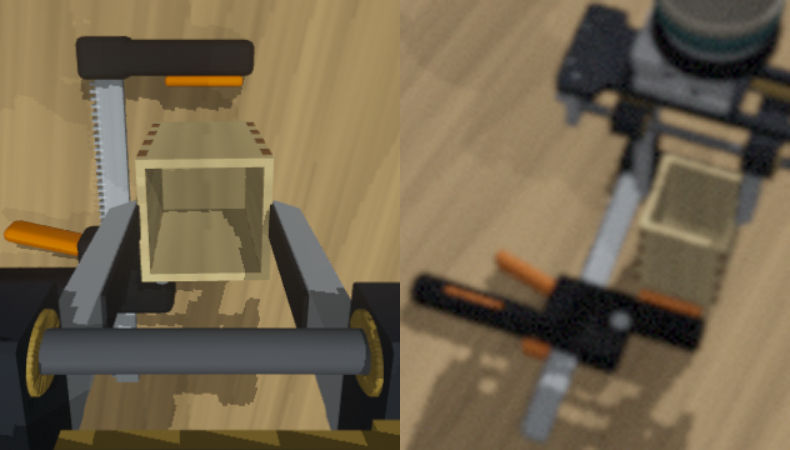

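The box hangs square between the jaws. In the wrist crop the box's far bottom edge is at y≈122 and the far pad's face edge is at y≈86, parallel to it. Next I'll check the near gap by measurement.

```bash
python3 - <<'E'
from h import *
np.set_printoptions(precision=4,suppress=True)
v=V('wrist'); o=lambda x,y:((x+200)/1.25,(y+150)/1.25)
c,s=np.cos(.168),np.sin(.168)
cl=lambda P:(lambda q:np.c_[c*q[:,0]+s*q[:,1],-s*q[:,0]+c*q[:,1]]*1000)(np.atleast_2d(P)[:,:2]-[.566,-.0135])
bz=get_state()['eef_pos'][2]-.0415
print('bottom far edge',cl(v.atz([o(158,122),o(247,121)],bz)))
print('rim',cl(v.atz([o(138,158),o(273,158),o(271,279),o(141,281)],bz+.08)))
print('far pad',cl(v.atz([o(166,86),o(242,86)],.025)))
sc=V('scene'); g=lambda x,y:(270+x/3,200+y/3)
print('nearpad top face',cl(sc.atz([g(638,291),g(703,309)],.025)))
print('rim scene',cl(sc.atz([g(641,222),g(716,246),g(742,172),g(668,157)],bz+.08)))
E
```

```text
bottom far edge [[29.7393 77.4253]
 [84.018  78.1591]]
rim [[29.3695 78.2039]
 [87.5262 78.3226]
 [89.3421 19.1471]
 [28.3384 17.9638]]
far pad [[ 35.9453 100.4069]
 [ 79.5659 100.4992]]
nearpad top face [[299.2486  98.0591]
 [344.8115  99.0428]]
rim scene [[282.1446 106.9686]
 [332.6042 105.1875]
 [340.9313 169.7352]
 [290.7498 164.9586]]
```

The box is at clamp y 18–78 (near gap 6 mm, far gap 22 mm), x centred to about 1 mm. I'll shift it 3 mm nearer, lower it, release and lift.

Emit:
move_arm(travel=[[-0.001,0,0.003],[-0.003,0,0.007],[-0.003,0,0.011],[-0.003,0,0.0145],[-0.003,0,0.0145],[-0.003,0,0.0145],[-0.003,0,0.0145],[-0.003,0,0.0145],[-0.003,0,0.0145]], turn=[0,0,0,0,0,0,0,0,0], gripper=[1,1,1,1,1,1,-0.5,-0.8,-0.8])

```text
time: 5.38
eef_pos: [0.6148, 0.0403, 0.042]
tool_rot: [2.026, 2.401, 0.001]
ft_force: [-0.7, 0.0, -0.6]
opening: 0.0752
finger_force: 0.0
```

Emit:
move_arm(travel=[[0,0,0],[0,0,0],[0,0,-0.01],[0,0,-0.04],[0,0,-0.07],[0,0,-0.1],[0,0,-0.13],[0,0,-0.15],[0,0,-0.15],[0,0,-0.15]], turn=[0,0,0,0,0,0,0,0,0,0], gripper=[-0.8,-0.8,-0.8,-0.8,-0.8,-0.8,-0.8,-0.8,-0.8,-0.8])

```text
time: 6.22
eef_pos: [0.6153, 0.0403, 0.1936]
tool_rot: [2.024, 2.399, 0.003]
ft_force: [0.5, -0.8, -0.4]
opening: 0.0848
finger_force: 0.0
```

```bash
python3 - <<'E'
from h import *
im,d=shot('wrist')
cv2.imwrite('pics/w2.png',cv2.resize(im,(800,600),interpolation=cv2.INTER_CUBIC)); print(get_state())
E
```

```text
{'time': 6.2667, 'joint_positions': array([-4.74965194e-02,  3.26014767e-01,  1.37370053e+00, -2.17429979e-05,
        1.44182739e+00, -2.16526771e-01]), 'qd': array([-0.00075355,  0.02327062,  0.03640814, -0.00096374, -0.00164052,
       -0.00136114]), 'joint_efforts': array([ 3.34852317e-02, -4.56939805e+01, -2.55038577e+01,  7.32588815e-02,
       -3.22588567e-03,  1.17960215e-03]), 'eef_pos': array([0.6141408 , 0.04027762, 0.19186002]), 'tool_rot': array([2.02595315e+00, 2.40099700e+00, 2.08185014e-05]), 'ft_force': array([-0.44636716,  0.56702432, -0.03586838]), 'moment': array([-0.0356335 , -0.03328537, -0.01287337]), 'finger_force': 0.0, 'opening': 0.08456513625258988}
```

View pics/w2.png

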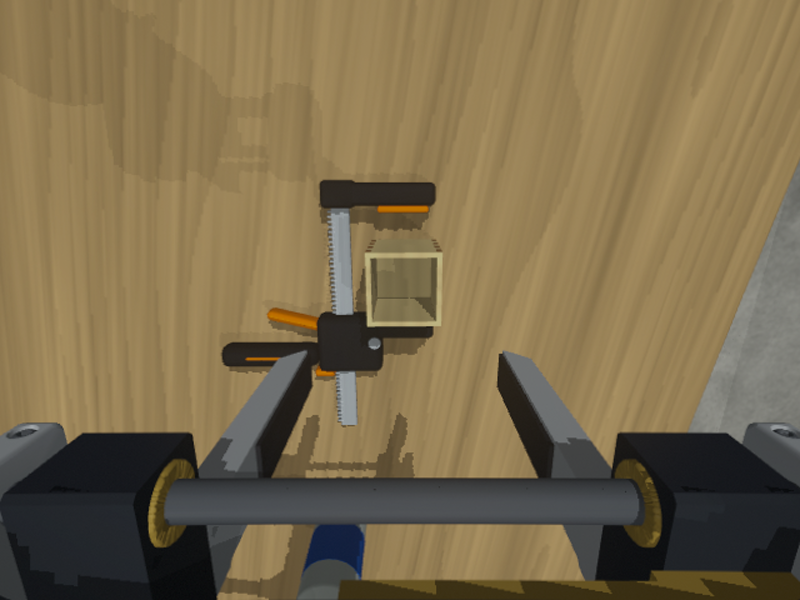

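The box stands upright and square between the jaws: rim at (366–441, 253–326), far pad at y≈211. The handle is at (222–318, 343–366) and the trigger at (268–318, 310–328), let out. I'll check the handle against the clamp model.

```bash
python3 - <<'E'
from h import *
np.set_printoptions(precision=4,suppress=True)
v=V('wrist'); o=lambda x,y:(x/1.25,y/1.25)
a=.168;c,s=np.cos(a),np.sin(a);O=np.array([.566,-.0135])
cl=lambda P:(lambda q:np.c_[c*q[:,0]+s*q[:,1],-s*q[:,0]+c*q[:,1]]*1000)(np.atleast_2d(P)[:,:2]-O)
print('handle back,front @270',cl(v.atz([o(270,366),o(270,343),o(222,354)],.025)))
print('trigger front',cl(v.atz([o(275,308),o(310,316)],.023)))
print('head back',cl(v.atz([o(325,370),o(380,370)],.028)),'far pad',cl(v.atz([o(380,212),o(427,212)],.025)))
print('rim',cl(v.atz([o(366,253),o(441,253),o(441,326),o(366,326)],.08)))
print('handle depth',v.dep([o(260,350),o(290,320)]))
R=np.array([[c,-s],[s,c]]); print('sq +6 world',O+R@[-.045,-.020], 'sq',O+R@[-.045,-.026])
E
```

```text
handle back,front @270 [[ -71.0572  -45.9713]
 [ -69.0167  -22.0911]
 [-115.9415  -33.3474]]
trigger front [[-61.9808  12.2322]
 [-29.6903   4.3561]]
head back [[-17.3486 -48.9048]
 [ 35.8899 -48.9567]] far pad [[ 37.9121 100.7321]
 [ 79.1667 100.7794]]
rim [[29.4469 73.522 ]
 [87.4318 73.5668]
 [88.9623 13.9342]
 [28.0322 13.9308]]
handle depth [[ 0.493  -0.0553  0.0257]
 [ 0.5178 -0.0214  0.0227]]
sq +6 world [ 0.525  -0.0407] sq [ 0.526  -0.0467]
```

The clamp model agrees to about 1–2 mm. Next I'll turn the tool by −90° (fingers closing along clamp y) and move above the squeeze point.

Emit:
move_arm(travel=[[-0.005,-0.008,0],[-0.011,-0.017,0],[-0.016,-0.026,0],[-0.022,-0.035,0],[-0.028,-0.044,0],[-0.034,-0.053,0],[-0.04,-0.063,0],[-0.046,-0.073,0],[-0.052,-0.083,0],[-0.058,-0.093,0],[-0.064,-0.103,0],[-0.064,-0.103,0]], turn=[-0.12,-0.24,-0.36,-0.48,-0.6,-0.72,-0.84,-0.96,-1.08,-1.2,-1.32,-1.44], gripper=[-1,-1,-1,-1,-1,-1,-1,-1,-1,-1,-1,-1])

```text
time: 7.27
eef_pos: [0.5206, -0.041, 0.1898]
tool_rot: [0.067, -3.135, -0.0]
ft_force: [-0.4, 0.3, 0.1]
opening: 0.094
finger_force: 0.0
```

Emit:
move_arm(travel=[[0,0,0],[0,0,0.01],[0,0,0.04],[0,0,0.07],[0,0,0.1],[0,0,0.12],[0,0,0.13],[0,0,0.13],[0,0,0.13]], turn=[-0.1,-0.131,-0.131,-0.131,-0.131,-0.131,-0.131,-0.131,-0.131], gripper=[-1,-1,-1,-1,-1,-1,-1,-1,-1])

```text
time: 8.02
eef_pos: [0.5232, -0.04, 0.0613]
tool_rot: [0.265, -3.129, -0.001]
ft_force: [0.6, 0.0, 1.1]
opening: 0.0944
finger_force: 0.0
```

```bash
python3 - <<'E'
from h import *
im,d=shot('wrist')
cv2.imwrite('pics/w3.png',cv2.resize(im,(800,600),interpolation=cv2.INTER_CUBIC)); q=get_state();print(q['joint_positions'])
a=.168;c,s=np.cos(a),np.sin(a);p=np.mean([get_state()['eef_pos']],0);x,y=p[:2]-[.566,-.0135];print(p,c*x+s*y,-s*x+c*y)
E
```

```text
[-2.09039892e-01  2.85890044e-01  1.77410451e+00  3.23844990e-05
  1.08089035e+00 -1.94905495e+00]
[ 0.52426925 -0.04026101  0.06230796] -0.04561795991025338 -0.019406414065888725
```

View pics/w3.png

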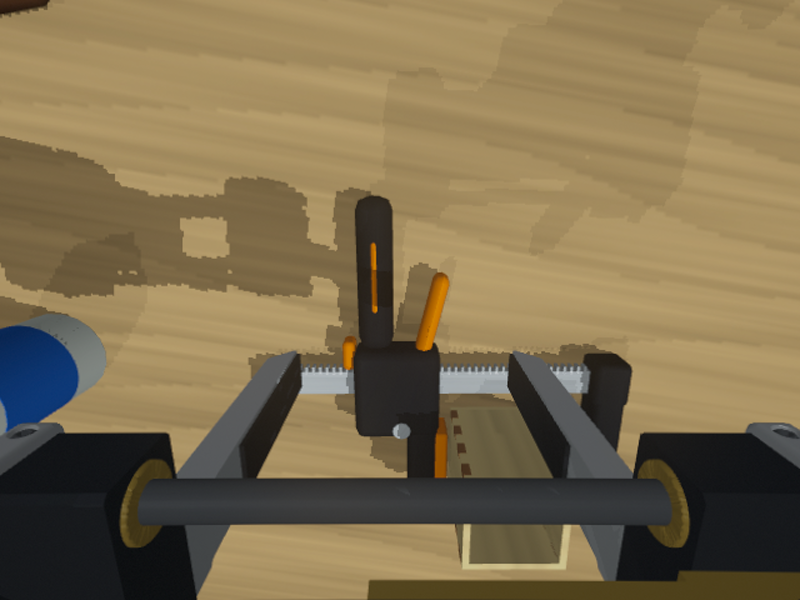

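The tool is aligned: handle (356–392) and trigger (up to 448) lie between the fingers (300 and 510), and the near pad at (440,450) is next to the box. I'll descend to the squeeze height and half-close, without touching yet.

Emit:
move_arm(travel=[[0,0,0.015],[0,0,0.03],[0,0,0.042],[0,0,0.05],[0,0,0.055],[0,0,0.0565],[0,0,0.0565],[0,0,0.0565],[0,0,0.0565],[0,0,0.0565]], turn=[0,0,0,0,0,0,0,0,0,0], gripper=[-1,-1,-1,-1,-1,-0.25,-0.25,-0.25,-0.25,-0.25])

```text
time: 8.9
eef_pos: [0.5243, -0.0402, 0.006]
tool_rot: [-0.265, 3.129, -0.001]
ft_force: [-0.8, -0.1, 1.1]
opening: 0.0639
finger_force: 0.0
```

First squeeze, with the tool following so that the handle stays put:

Emit:
move_arm(travel=[[0,0,0],[0,0,0],[0,-0.002,0],[0,-0.005,0],[0,-0.008,0],[0,-0.0095,0],[0,-0.0095,0],[0,-0.0095,0],[0,-0.0095,0],[0,-0.0095,0]], turn=[0,0,0,0,0,0,0,0,0,0], gripper=[0.6,0.6,0.6,0.6,0.6,0.6,0.6,0.6,0.6,0.6])

```text
time: 9.73
eef_pos: [0.5253, -0.0495, 0.0053]
tool_rot: [0.266, -3.13, -0.0]
ft_force: [0.0, 0.5, -0.5]
opening: 0.0185
finger_force: 0.0
```

```bash
python3 - <<'E'
from h import *
s,_=shot('scene'); d,_=shot('side'); q=get_state(); print(q['ft_force'],q['opening'],q['finger_force'])
b=cv2.resize(s[200:350,270:400],(520,600),interpolation=cv2.INTER_CUBIC)
cv2.imwrite('pics/q1.png',b)
E
```

```text
[0.31446702 0.07193683 0.18004311] 0.018459024712701836 0.0
```

View pics/q1.png

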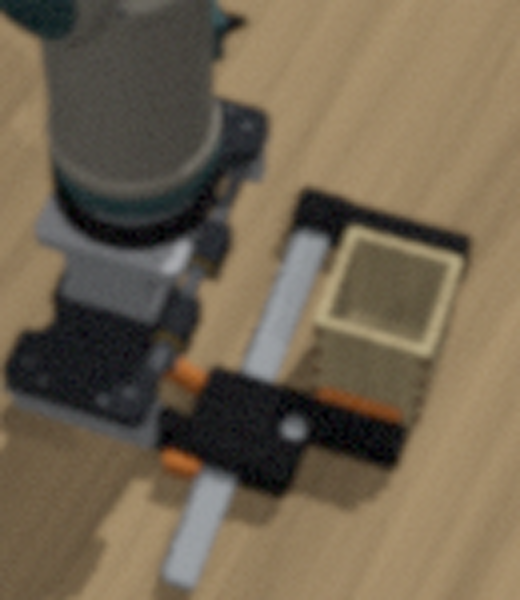

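The opening read 18.5 mm with no finger force, so the fingers closed on nothing or slid past the handle. In the picture the trigger is still visible at (185,375). My viewing budget is used up, so from here I'll check by numbers: a height map of the area in the clamp frame.

```bash
cat > occ.py <<'E'
from h import *
import sys
def occ(names=('wrist','scene','side'),xs=range(-130,100,10),ys=range(-80,130,6),shoot=True):
    a=.168;c,s=np.cos(a),np.sin(a)
    for n in names:
        if shoot: shot(n)
        v=V(n); P=v.cloud().reshape(-1,3); q=P[:,:2]-[.566,-.0135]; X=(c*q[:,0]+s*q[:,1])*1000; Y=(-s*q[:,0]+c*q[:,1])*1000; Z=P[:,2]*1000
        print(n,'rows y, cols x',list(xs)[::2])
        dx=xs[1]-xs[0];dy=ys[1]-ys[0]
        for y in ys:
            r=''
            for x in xs:
                m=(abs(X-x)<dx/2)&(abs(Y-y)<dy/2)&(v.d.ravel()>0)
                r+='%4d'%np.median(Z[m]) if m.sum()>2 else '   .'
            print('%4d'%y,r)
if __name__=='__main__':
    occ(sys.argv[1:])
E
python3 occ.py wrist side; python3 -c "
from h import *
v=V('wrist'); print(v.proj([get_state()['eef_pos']]))"
```

```text
wrist rows y, cols x [-130, -110, -90, -70, -50, -30, -10, 10, 30, 50, 70, 90]
 -80    0   0   0   0   0   0 156   0   0   0   0   0   1  16   .   .   .   .   .   .   .   .   .
 -74    0   0   0   0   0   0 156   1   0   0   0   0   1  16   .   .   .   .   .   .   .   .   .
 -68    0   0   0   0   0   0 156 167   0   0   0   0   1  16   .   .   .   .   .   .   .   .   .
 -62    0   0   0   0   0 155 163 166   0   0   0   0   0   .   .   .   .   .   .   .   .   .   .
 -56    0   0   0   0   0 158 164 164   0   0   0   .   .   .   .   .   .   .   .   .   .   .   0
 -50    0   0   0   0   0 158 164 164  81   0   0   .   .   .   .   .   .   .   .   .   .   0   0
 -44    0   0  25  25  25 158 164 164  84   .   .   .   .  28  28  28   .   .   .   .   .   0   0
 -38    0   1  27  27  27 155 158 163 102 105  26  27  28  28  28  28   .   .   .   .   .   0   0
 -32    0   1  26  26  26  26 157 167  26  26  26  27  28  28  28  28   .   .   .   .   .   0   0
 -26    0   0   1  20  20  20 157 167  20  19   1  25  28  28  28  28   .   .   .   .   .   0   0
 -20    0   0   0   0   0 155 157 165 101
[... 5246 characters left out ...]
-1   0   0  -1   0   0   0  -1   0  -1  14  15   .   .   .   .   .   .   .   .   .
  94   -1   0  -1   0   0   0   0   0   0   0  -1  -1  14  15   .   .   .   .   .   .   .   .   0
 100    0   0  -1  -2  -1  -1   0  -1   0  -1   0  -1   .   .   .   .   .   .  22  22   .   .  -3
 106    0   0  -1   0   0   0  -1  -1  -1  -1  -1   0  23  24  23   .   .  23  24  23  23   .  -2
 112   -1  -1   0  -1  -1   0   0  -2   0   0   0   0  24  24  24  24  24  24  24  24  24  24   0
 118    0  -1  -1  -1   0  -1   0  -1  -1   0   0   5  25  23  24  25  24  24  24  24  23  24  -1
 124   -1   0   0  -1   0  -1   0  -1  -1  -1  -1   0  17  17  17  13  14  11  13  13  12  12  -1
[[323.05844108 270.71415704]]
```

```bash
python3 - <<'E'
from h import *
a=.168;c,s=np.cos(a),np.sin(a)
for n in('wrist','side'):
    v=V(n);P=v.cloud().reshape(-1,3); q=P[:,:2]-[.566,-.0135]; X=(c*q[:,0]+s*q[:,1])*1000; Y=(-s*q[:,0]+c*q[:,1])*1000; Z=P[:,2]*1000
    m=(abs(X+46)<14)&(Y>-70)&(Y<12)&(Z>4)&(Z<120)
    H,_,_=np.histogram2d(Z[m],Y[m],[range(0,125,8),range(-72,16,4)]); print(n,list(range(-72,12,4)))
    for i in range(len(H))[::-1]: print('%4d'%(i*8),''.join('%4d'%k for k in H[i]))
    for z0 in (30,50,70,90):
        k=m&(abs(Z-z0)<6)
        if k.sum(): print(z0,X[k].min(),X[k].max(),Y[k].min(),Y[k].max())
print({k:get_state()[k] for k in('eef_pos','ft_force','moment','opening','finger_force')})
E
```

```text
wrist [-72, -68, -64, -60, -56, -52, -48, -44, -40, -36, -32, -28, -24, -20, -16, -12, -8, -4, 0, 4, 8]
 112    0   0   0   0   0   0   0 124 180   0   0   0   0 215  89   0   0   0   0   0   0
 104    0   0   0   0   0  28  56 125 131   0   0   0   0 162 115  57  15   0   0   0   0
  96    0   0   0   0   0  55 101 110 117   0   0   0   0 142  98 102  28   0   0   0   0
  88    0   0   0   0   0  49  94  83 105   0   0   0   0 132  89  90  24   0   0   0   0
  80    0   0   0   0   0  32  78  80  77   0   0   0   0  96  78  78  19   0   0   0   0
  72    0   0   0   0   0  30  65  69  72   0   0   0   0  87  65  65  16   0   0   0   0
  64    0   0   0   0   0  25  61  56  58   0   0   0   0  67  56  59  13   0   0   0   0
  56    0   0   0   0   0  22  50  47  50   0   0   0   0  61  53  47  14   0   0   0   0
  48    0   0   0   0   0  10  41  46  54   0   0   0   0  65  43  39   5   0   0   0   0
  40    0   0   0   0   0   0   2  16  30   0   0   0   0  34  15   0   0   0   0   0   0
  32    0   0   0   0   0   0   0   0   0   0   0   0   0   0   0   0   0   0   0   0   0
  24  
[... 1973 characters left out ...]
  0   0   0   0   5  20   3   0   0   0   0   5  17   8   0
   0    0   0   0   0   0   0   0   0   0   1   7   2   0   0   0   0   0   2   7   3   0
30 -59.9012676613803 -32.127897330891805 -43.062892485286575 -23.64763662138052
50 -57.084368002484496 -37.37776129771497 -42.40663709446333 -5.803774238967473
70 -56.994883712398 -37.60732022183638 -42.351609748260984 -2.237730400062766
90 -56.07796019030412 -38.003307708818795 -10.435807091201053 -4.493272024687927
{'eef_pos': array([ 0.5253424 , -0.04943566,  0.00540151]), 'ft_force': array([-0.77011343,  0.13128519,  0.36643635]), 'moment': array([ 0.08620101, -0.03744818, -0.01540642]), 'opening': 0.018382643190428462, 'finger_force': 0.0}
```

Both the wrist and side depth show the fingertips at z≈42 mm while the TCP reads 5 mm, so the fingers closed in the air above the handle. The real tips sit about 37–39 mm higher than reported, and the clamp and box are untouched. I'll reopen, recentre and descend by the measured amount, watching the force.

Emit:
move_arm(travel=[[0,0.0095,0],[0,0.0095,0],[0,0.0095,0],[0,0.0095,0],[0,0.0095,0],[0,0.0095,0],[0,0.0095,0],[0,0.0095,0],[0,0.0095,0],[0,0.0095,0],[0,0.0095,0.008],[0,0.0095,0.008]], turn=[0,0,0,0,0,0,0,0,0,0,0,0], gripper=[-0.85,-0.85,-0.85,-0.85,-0.85,-0.85,-0.85,-0.85,-0.85,-0.85,-0.85,-0.85])

```text
time: 10.93
eef_pos: [0.5228, -0.04, -0.0038]
tool_rot: [0.265, -3.129, -0.001]
ft_force: [0.3, -0.0, 0.1]
opening: 0.0869
finger_force: 0.0
```

Emit:
move_arm(travel=[[0,0,0.004],[0,0,0.009],[0,0,0.014],[0,0,0.018],[0,0,0.02],[0,0,0.02],[0,0,0.02]], turn=[0,0,0,0,0,0,0], gripper=[-0.85,-0.85,-0.85,-0.85,-0.85,-0.85,-0.85])

```text
time: 11.52
eef_pos: [0.5237, -0.0401, -0.0228]
tool_rot: [0.266, -3.13, -0.0]
ft_force: [-1.4, -0.3, -0.2]
opening: 0.0866
finger_force: 0.0
```

```bash
cat > tip.py <<'E'
from h import *
a=.168;c,s=np.cos(a),np.sin(a)
def clamp(P): q=P[:,:2]-[.566,-.0135]; return np.c_[(c*q[:,0]+s*q[:,1]),(-s*q[:,0]+c*q[:,1]),P[:,2]]*1000
g=get_state(); print({k:np.round(g[k],4) for k in('time','eef_pos','ft_force','opening','finger_force')}, clamp(np.array([g['eef_pos']])).round(1))
shot('wrist'); v=V('wrist'); Q=clamp(v.cloud().reshape(-1,3)); B=v.im.reshape(-1,3).astype(int)
m=(abs(Q[:,0]+46)<14)&(Q[:,1]>-90)&(Q[:,1]<50)&(Q[:,2]>4)&(Q[:,2]<90)
H,_,_=np.histogram2d(Q[m,2],Q[m,1],[range(0,92,4),range(-88,52,4)]); print(list(range(-88,48,4)))
for i in range(18)[::-1]: print('%3d'%(i*4),''.join('%4d'%k for k in H[i]))
o=(B[:,2]>150)&(B[:,0]<80)&(Q[:,2]>15)&(Q[:,1]>60)&(Q[:,1]<108)&(Q[:,0]>30)&(Q[:,0]<85)
if o.sum(): print('farpad orange',np.percentile(Q[o],[5,50,95],axis=0).round(1).tolist(),o.sum())
k=(abs(Q[:,2]-25)<5)&(Q[:,0]>-6)&(Q[:,0]<10)&(Q[:,1]>60)
if k.sum(): print('far jaw block y',np.percentile(Q[k,1],[2,50,98]).round(1))
E
python3 tip.py
```

```text
{'time': np.float64(11.5167), 'eef_pos': array([ 0.5237, -0.0401, -0.0228]), 'ft_force': array([-1.3506, -0.329 , -0.2428]), 'opening': np.float64(0.0866), 'finger_force': np.float64(0.0)} [[-46.1 -19.2 -22.8]]
[-88, -84, -80, -76, -72, -68, -64, -60, -56, -52, -48, -44, -40, -36, -32, -28, -24, -20, -16, -12, -8, -4, 0, 4, 8, 12, 16, 20, 24, 28, 32, 36, 40, 44]
 68    0   0   0  36  52  53 142   0   0   0   0   0   0   0   0   0   0   0   0   0   0   0   0   0   0   0   0   7 165  45  52   4   0   0
 64    0   0   0  35  43  48 135   0   0   0   0   0   0   0   0   0   0   0   0   0   0   0   0   0   0   0   0   2 149  48  45   1   0   0
 60    0   0   0  32  42  47 124   0   0   0   0   0   0   0   0   0   0   0   0   0   0   0   0   0   0   0   0   6 150  49  48   1   0   0
 56    0   0   0  22  42  44 107   0   0   0   0   0   0   0   0   0   0   0   0   0   0   0   0   0   0   0   0   2 124  35  39   2   0   0
 52    0   0   0  23  35  37 108   0   0   0   0   0   0   0   0   0   0   0   0   0   0   0   0   0   0   0   0   1 134  41  36   1   0   0
 48    0   0   0  21  35  35  
[... 1102 characters left out ...]
   0   0   0   0   5  23  62   0   0   6   8   0   0   0   0  29   0   0   0  22  65  22  12   8   0   0   0   0  64  11   0   0   0   0
 12    0   0   0   0   0   3  15   0   0   0   0   0   0   0   0  30   0   0   0  13  32  10   0   0   0   0   0   0  25   1   0   0   0   0
  8    0   0   0   0   0   0   0   0   0   0   0   0   0   0   0   0   0   0   0  13  29   7   0   0   0   0   0   0   0   0   0   0   0   0
  4    0   0   0   0   0   0   0   0   0   0   0   0   0   0   0   0   0   0   0   0   1   0   0   0   0   0   0   0   0   0   0   0   0   0
  0    0   0   0   0   0   0   0   0   0   0   0   0   0   0   0   0   0   0   0   0   0   0   0   0   0   0   0   0   0   0   0   0   0   0
```

The fingers now straddle handle and trigger, tips at about 13 mm. I'll go 6 mm lower and then do the first real squeeze.

Emit:
move_arm(travel=[[0,0,0.003],[0,-0.001,0.006],[0,-0.002,0.006],[0,-0.002,0.006],[0,-0.002,0.006],[0,-0.002,0.006],[0,-0.002,0.006]], turn=[0,0,0,0,0,0,0], gripper=[-0.2,-0.2,-0.2,-0.2,-0.2,-0.2,-0.2])

```text
time: 12.15
eef_pos: [0.5242, -0.0422, -0.0285]
tool_rot: [-0.265, 3.13, -0.0]
ft_force: [-0.2, -0.0, -0.6]
opening: 0.0565
finger_force: 0.0
```

Emit:
move_arm(travel=[[0,-0.001,0],[0,-0.003,0],[0,-0.005,0],[0,-0.007,0],[0,-0.0085,0],[0,-0.0095,0],[0,-0.0095,0],[0,-0.0095,0]], turn=[0,0,0,0,0,0,0,0], gripper=[0.6,0.6,0.6,0.6,0.6,0.6,0.6,0.6])

```text
time: 12.82
eef_pos: [0.5249, -0.0507, -0.0286]
tool_rot: [0.265, -3.129, -0.002]
ft_force: [-2.8, 2.8, 4.1]
opening: 0.0309
finger_force: 29.8
```

```bash
python3 tip.py | grep -v '^ *[0-9]* '
```

```text
{'time': np.float64(12.8167), 'eef_pos': array([ 0.5249, -0.0507, -0.0286]), 'ft_force': array([-2.8258,  2.8014,  4.0618]), 'opening': np.float64(0.0309), 'finger_force': np.float64(29.7709)} [[-46.7 -29.8 -28.6]]
[-88, -84, -80, -76, -72, -68, -64, -60, -56, -52, -48, -44, -40, -36, -32, -28, -24, -20, -16, -12, -8, -4, 0, 4, 8, 12, 16, 20, 24, 28, 32, 36, 40, 44]
farpad orange [[39.9, 90.2, 24.5], [45.7, 92.0, 25.4], [53.6, 94.1, 26.4]] 158
far jaw block y [ 94.  100.2 114.6]
```

The squeeze works: opening 31 mm at 30 N, and the far pad went from about 100.5 to about 91 mm. I'll keep pumping.

Emit:
move_arm(travel=[[0,0.001,0],[0,0.004,0],[0,0.007,0],[0,0.0095,0],[0,0.0095,0],[0,0.0095,0],[0,0.0095,0],[0,0.0095,0],[0,0.0095,0],[0,0.0095,0],[0,0.0095,0]], turn=[0,0,0,0,0,0,0,0,0,0,0], gripper=[-0.2,-0.2,-0.2,-0.2,-0.2,-0.2,-0.2,-0.2,-0.2,-0.2,-0.2])

```text
time: 13.78
eef_pos: [0.5244, -0.0422, -0.0285]
tool_rot: [-0.265, 3.13, -0.0]
ft_force: [1.7, 1.8, -1.0]
opening: 0.0562
finger_force: 0.7
```

Emit:
move_arm(travel=[[0,-0.001,0],[0,-0.003,0],[0,-0.005,0],[0,-0.007,0],[0,-0.0085,0],[0,-0.0095,0],[0,-0.0095,0],[0,-0.0095,0]], turn=[0,0,0,0,0,0,0,0], gripper=[0.6,0.6,0.6,0.6,0.6,0.6,0.6,0.6])

```text
time: 14.45
eef_pos: [0.5244, -0.051, -0.0288]
tool_rot: [0.265, -3.128, -0.002]
ft_force: [-3.5, 2.8, 2.4]
opening: 0.0308
finger_force: 29.9
```

```bash
python3 tip.py | grep -v '^ *[0-9]* '
```

```text
{'time': np.float64(14.45), 'eef_pos': array([ 0.5244, -0.051 , -0.0288]), 'ft_force': array([-3.4768,  2.8165,  2.3808]), 'opening': np.float64(0.0308), 'finger_force': np.float64(29.8518)} [[-47.3 -30.  -28.8]]
[-88, -84, -80, -76, -72, -68, -64, -60, -56, -52, -48, -44, -40, -36, -32, -28, -24, -20, -16, -12, -8, -4, 0, 4, 8, 12, 16, 20, 24, 28, 32, 36, 40, 44]
farpad orange [[38.5, 82.3, 24.1], [40.1, 84.1, 25.5], [42.9, 85.9, 26.6]] 44
far jaw block y [ 84.9  91.4 107. ]
```

Emit:
move_arm(travel=[[0,0.001,0],[0,0.004,0],[0,0.007,0],[0,0.0095,0],[0,0.0095,0],[0,0.0095,0],[0,0.0095,0],[0,0.0095,0],[0,0.0095,0],[0,0.0095,0],[0,0.0095,0]], turn=[0,0,0,0,0,0,0,0,0,0,0], gripper=[-0.3,-0.3,-0.3,-0.3,-0.3,-0.3,-0.3,-0.3,-0.3,-0.3,-0.3])

```text
time: 15.42
eef_pos: [0.5241, -0.0422, -0.0286]
tool_rot: [-0.265, 3.13, -0.0]
ft_force: [-1.2, -0.1, 0.9]
opening: 0.0609
finger_force: 0.0
```

Emit:
move_arm(travel=[[0,0,0],[0,-0.002,0],[0,-0.004,0],[0,-0.006,0],[0,-0.008,0],[0,-0.0095,0],[0,-0.0095,0],[0,-0.0095,0],[0,-0.0095,0]], turn=[0,0,0,0,0,0,0,0,0], gripper=[0.6,0.6,0.6,0.6,0.6,0.6,0.6,0.6,0.6])

```text
time: 16.17
eef_pos: [0.525, -0.051, -0.029]
tool_rot: [0.265, -3.129, -0.001]
ft_force: [-1.7, 3.7, -2.1]
opening: 0.0305
finger_force: 30.0
```

```bash
python3 tip.py | grep -v '^ *[0-9]* '
```

```text
{'time': np.float64(16.1667), 'eef_pos': array([ 0.525, -0.051, -0.029]), 'ft_force': array([-1.6831,  3.674 , -2.1438]), 'opening': np.float64(0.0305), 'finger_force': np.float64(30.0151)} [[-46.7 -30.1 -29. ]]
[-88, -84, -80, -76, -72, -68, -64, -60, -56, -52, -48, -44, -40, -36, -32, -28, -24, -20, -16, -12, -8, -4, 0, 4, 8, 12, 16, 20, 24, 28, 32, 36, 40, 44]
far jaw block y [76.7 84.4 99.3]
```

Emit:
move_arm(travel=[[0,0.001,0],[0,0.004,0],[0,0.007,0],[0,0.0095,0],[0,0.0095,0],[0,0.0095,0],[0,0.0095,0],[0,0.0095,0],[0,0.0095,0],[0,0.0095,0],[0,0.0095,0]], turn=[0,0,0,0,0,0,0,0,0,0,0], gripper=[-0.3,-0.3,-0.3,-0.3,-0.3,-0.3,-0.3,-0.3,-0.3,-0.3,-0.3])

```text
time: 17.13
eef_pos: [0.5241, -0.0422, -0.0286]
tool_rot: [-0.265, 3.13, -0.0]
ft_force: [-0.0, 0.5, 0.2]
opening: 0.0611
finger_force: 0.0
```

Emit:
move_arm(travel=[[0,0,0],[0,-0.002,0],[0,-0.004,0],[0,-0.005,0],[0,-0.005,0],[0,-0.005,0],[0,-0.005,0],[0,-0.005,0],[0,-0.005,0]], turn=[0,0,0,0,0,0,0,0,0], gripper=[0.6,0.6,0.6,0.6,0.6,0.6,0.6,0.6,0.6])

```text
time: 17.88
eef_pos: [0.5231, -0.0467, -0.0289]
tool_rot: [0.266, -3.127, -0.001]
ft_force: [-4.9, 2.8, 3.7]
opening: 0.0413
finger_force: 28.9
```

```bash
python3 tip.py | grep -v '^ *[0-9]* '
```

```text
{'time': np.float64(17.8833), 'eef_pos': array([ 0.5231, -0.0467, -0.0289]), 'ft_force': array([-4.8857,  2.7827,  3.6966]), 'opening': np.float64(0.0413), 'finger_force': np.float64(28.9049)} [[-47.9 -25.6 -28.9]]
[-88, -84, -80, -76, -72, -68, -64, -60, -56, -52, -48, -44, -40, -36, -32, -28, -24, -20, -16, -12, -8, -4, 0, 4, 8, 12, 16, 20, 24, 28, 32, 36, 40, 44]
far jaw block y [84.9 90.4 96.5]
```

The trigger stalled short of the handle (opening 41 mm, 29 N), so the jaw is on the box at roughly 43 N. I'll hold the squeeze and check the box pose and that it's stable.

Emit:
move_arm(travel=[[0,0,0],[0,0,0],[0,0,0],[0,0,0],[0,0,0],[0,0,0]], turn=[0,0,0,0,0,0], gripper=[0.6,0.6,0.6,0.6,0.6,0.6])

```text
time: 18.43
eef_pos: [0.5231, -0.0467, -0.0289]
tool_rot: [0.266, -3.127, -0.001]
ft_force: [-5.8, 2.2, 2.5]
opening: 0.0413
finger_force: 28.9
```

```bash
python3 - <<'E'
from h import *
from tip import clamp
for n in('side','scene'):
    shot(n);v=V(n);Q=clamp(v.cloud().reshape(-1,3)); 
    m=(Q[:,2]>74)&(Q[:,2]<86)&(Q[:,0]>15)&(Q[:,0]<100)&(Q[:,1]>-5)&(Q[:,1]<95)
    print(n,cv2.minAreaRect(Q[m,:2].astype(np.float32)),np.percentile(Q[m,2],[5,50,95]))
    k=(abs(Q[:,2]-23)<4)&(Q[:,0]>25)&(Q[:,0]<85)&(Q[:,1]>60)&(Q[:,1]<110)
    print('far jaw top y',np.percentile(Q[k,1],[1,50,99]) if k.sum() else None)
E
```

```text
{'time': np.float64(18.4333), 'eef_pos': array([ 0.5231, -0.0467, -0.0289]), 'ft_force': array([-5.7551,  2.2311,  2.5231]), 'opening': np.float64(0.0413), 'finger_force': np.float64(28.9055)} [[-47.9 -25.6 -28.9]]
[-88, -84, -80, -76, -72, -68, -64, -60, -56, -52, -48, -44, -40, -36, -32, -28, -24, -20, -16, -12, -8, -4, 0, 4, 8, 12, 16, 20, 24, 28, 32, 36, 40, 44]
 68    0   0   0   0   0   0   0  35  56  55  96   0   0   0   0   0   0   0   0   0  74  60  53  44   0   0   0   0   0   0   0   0   0   0
 64    0   0   0   0   0   0   0  33  54  54  82   0   0   0   0   0   0   0   0   0  69  63  57  44   0   0   0   0   0   0   0   0   0   0
 60    0   0   0   0   0   0   0  21  49  56  89   0   0   0   0   0   0   0   0   0  68  51  47  43   0   0   0   0   0   0   0   0   0   0
 56    0   0   0   0   0   0   0  25  48  40  70   0   0   0   0   0   0   0   0   0  52  53  48  27   0   0   0   0   0   0   0   0   0   0
 52    0   0   0   0   0   0   0  25  39  41  70   0   0   0   0   0   0   0   0   0  59  45  44  33   0   0   0   0   0   0   0   0   0   0
 48    0   0   0   0   0  
[... 1534 characters left out ...]
  0   0   0   0   0   0   0   0   0   0   0   0   0   0   0   0   1   0   0   0   0   0   0   0   0   0   0   0   0   0   0   0   0
  0    0   0   0   0   0   0   0   0   0   0   0   0   0   0   0   0   0   0   0   0   0   0   0   0   0   0   0   0   0   0   0   0   0   0
far jaw block y [84.7 90.4 97. ]
side ((56.97117614746094, 39.76313781738281), (60.86502456665039, 67.21260833740234), 0.20948153734207153) [74.58685904 77.79963004 79.92593052]
far jaw top y [66.39812    84.93545802 97.5154025 ]
scene ((59.66536331176758, 38.716732025146484), (62.882293701171875, 60.40489196777344), 88.90806579589844) [75.07641906 78.42493618 81.59820453]
far jaw top y [62.15940183 64.387423   66.71419431]
```

The box is upright (rim at about 78–80 mm), square to the pads within about 1°, centred between them and held at a steady 29 N squeeze. I'll hand it in.

```bash
python3 -c "
from plant import workorder
print(workorder.hand_in())"
```

```text
the job is handed in; nothing more can be done
None
```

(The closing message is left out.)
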